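# Pull the reed block home with the pull hook

## Robot

A 6-joint arm with a two-finger parallel gripper is mounted at the origin on the work surface. World frame = base frame: x ahead of the robot, y to its left, z up, the work surface at z = 0. Lengths are in m, angles in rad, forces in N, time in s.
With the tool pointing down it reaches from about 0.375 to 0.975 m from the base axis. Payload 3.8 kg.
Tool frame: the origin (TCP) lies midway between the tips of the shut fingers; the grasp point (between the pads) lies 19 mm behind it; z points along the fingers, y is the line along which they close (so a half turn about z gives the same grasp; the last joint's range is limited). The gripper opens to 85 mm and grips with 20 to 120 N. Pads are 22 mm wide; open, the fingers measure 114 mm over their backs; the gripper's body (76 mm by 85 mm) begins 54 mm behind the grasp point. The pads swing forward as they close: fully open they stand 13 mm farther back than shut.
Start: joints at [1.204, 0.264, 1.604, -0, 1.274, -0.037], TCP at [0.219, 0.639, 0.231] pointing down, gripper open.
Joint ranges: [-2.63, 2.63], [-0.94, 2.18], [0.31, 2.57], [-1.31, 4.45], [0, 2.66], [-2.55, 2.55]. Speed limits (rad/s): [2.57, 2.57, 3.14, 3.14, 3.14, 3.14].

## Interface

Orientations are given as a rotation vector (axis times angle).
In Python, from workcell import bot, imaging gives the robot as it stands.
- The arm moves only by the tool step_arm, never from a script. Its argument "series" is a list of rows, each an object of numbers: "grip": the closure, from -1 (fully open) to 1 (shut); "x", "y", "z": the shift along the tool's x, y, z normalised to -1 to 1, where 1 is 500 mm; "ax", "ay", "az": the turn, a rotation vector about the tool's x, y, z normalised to -1 to 1, where 1 is 30 degrees. A call has 1 to 12 rows; each row is the pose to reach, as a shift and turn from the pose commanded when the call began, along the tool's axes at that moment; what a row does not reach only later rows make up. A row lasts 1/10 s, in which the tool goes at most 50 mm and 8.59 degrees, less where a joint would pass 70% of its speed; a pose out of reach is approached as far as the arm can. A call with a number of a shift or a turn outside -1 to 1 is refused whole. A call with a gripper value outside its range is refused whole. The fingers move at their own pace and stop on an object; "force" is the grip in N (left out, the last holds). Time passes only in rows, so rows that repeat a pose let the fingers close. It gives the time, the measured TCP pose, the force, the opening and the grip force at its end, in the units of the state.
- bot.read_state(): the state, without advancing time (a new reading comes with each control period).
- imaging.read_camera(name): name is "scene" or "top" or "wrist"; returns a dict with "img" (384x512x3 uint8, red, green, blue), "fx", "fy", "cx", "cy" (pixels), "R" (3x3) and "t" (3): a world point X has camera coordinates R X + t. Camera axes: x right, y down, z forward; pixel columns grow to the right and rows downward; lengths in m; the calibration is good to about 2 mm. A picture is of the moment at which its call begins. There is no depth.
- bot.finish_job(): hands the job in; it is judged then, once.
The state is a dict: "time": time; "q": joint angles; "joint_vel": joint speeds; "joint_torque": joint torques, N m; "tool_pos": TCP position; "tcp_rot": TCP orientation; "wrist_force": force on the tool from outside, world axes, zero at the start; "torque": the same for the moment, N m; "width": opening from 0.0 (shut) to 1.0 (fully open); "grip_force": force on a finger pad.
Only numpy, scipy, OpenCV 4.12 (cv2) and the standard library are available. Lean on these libraries where they do the work, as an engineer would, in place of code of your own. Each camera call takes 0.05 s, during which the arm holds its last target. There are 200 camera calls.

## Task

Take the pull hook from the cork mat, hook it behind the upright pin of the reed block at the far end of its bed, and drag the block towards you past the spring pawl until it is fully home against the toe stop, which you must find by feel; pull it firmly against the stop with about 10 N for a second to seat it, and never load it with more than 16 N. Do not touch the block with the gripper, because its reeds are delicate. Then unhook, lay the hook flat back on the cork mat and let go, leaving the block home, the pawl sprung in behind it and the other things on the bench undisturbed.

Things in the scene. Friction and masses are not known exactly. Their poses are not given: they have to be found in the camera images.
- handle (a point): Centre of the pull hook's boxwood handle, 80 mm long (its x), 22 mm wide (y), 32 mm high (z), lying flat; this point is 16 mm above the underside. Grip it across the 22 mm width. The tool weighs about 0.11 kg.
- hook_mouth (a point): Middle of the hook's inner driving face: 116.5 mm ahead (+x) and 13.5 mm left (+y) of the handle's centre, 12.4 mm lower. When hooked, the pin's far side bears here. The free gap between shank and lip is 20 mm; the lip reaches 9 mm (plus its 3.5 mm round end) back from the cross bar's axis. Axes as the tool's.
- pin (a point): The reed block's upright steel pull pin, 8 mm across, 23 mm tall over the block's top; this point is on its axis, 12 mm above the block's top face. It stands 30 mm from the block's middle towards the far end (+x). Pull it low, within about 10 mm of the block's top, else the block's far end lifts under a firm pull.
- block_front (a point): Centre of the near end face (-x) of the reed block, 12 mm above its underside; this face meets the toe stop. Axes as the block's.
- block: The reed block, 90 mm long (x), 56 mm wide (y), 24 mm high, about 0.5 kg: boxwood with metal reed plates on a steel sole; origin at the centre of its underside. It slides loosely along x in the bed (1.5 mm play each side); mass and friction vary, dragging takes some 2 to 6 N.
- hooktool: The pull hook; origin at the centre of the handle's underside, z up. A 7 mm round steel shank, axis 3.6 mm above the underside, runs in +x to 120 mm from this origin, turns to +y (left) for 27 mm, and ends in a 9 mm lip pointing back to -x.
- pawl (a joint): Spring pawl: a steel finger at the channel's left (+y) side, carried by the stop and pivoted at its far end. 0 rad: sprung in, its tip about 5 mm into the channel, 92 mm from the stop's face. The passing block pushes it out some 0.1 to 0.2 rad, adding a few newtons to the pull long before home; it springs back to about 0 once the block is home.
- mat: Cork mat, fixed, 250 mm (x) by 100 mm (y), 3 mm thick; origin at the centre of its underside. The pull hook lies on it at the start, roughly along its x, and goes back onto it.
- dish: Bystander: blue glass bead dish, 64 mm across, 22 mm high.
- button0: Bystander: bone bass button, 16 mm across, 13 mm high.
- button1: Bystander: bone bass button, as button0.
- button2: Bystander: bone bass button, as button0.
- button3: Bystander: bone bass button, as button0.
- wedge: Bystander: boxwood tuning wedge, 85 mm long, 22 mm wide, up to 14 mm high.
- slider: Bystander: nickel register slider, a flat bar 130 by 16 by 5 mm with a small thumb piece, 17 mm high.
- stop_line (a point): Nearest possible line of the toe stop's face, mid-channel, 12 mm above the bed's floor; +x runs along the channel away from the robot's end. The rigid stop is clamped somewhere 0 to 16 mm further along +x from this line, differently each time and not reported: find it by feel. Axes as the bed's.
- fence: Near end of the bed with the toe stop: a boxwood bar across the channel, 20 mm thick, its top 28 mm above the bench, on a side bar that also carries the pawl. Origin on the bench below stop_line. The fixed bed is a wooden channel 275 mm long, 94 mm wide; floor 4 mm and rails 20 mm above the bench.
There are look-alikes about, which are no part of the job. There is more than one size of the block; the job needs the largest. Leave any orange look-alike of the hooktool alone.

How it is judged:
By the outcome, as a careful person would: the job done as asked, in the order asked, and still so for the second after the job is handed in, with the robot touching nothing.
It also fails if it takes over 67 s, if anything falls off the work surface, if the arm or the gripper's body presses on something with over 40 N, if the wrist force passes 120 N, or if a joint passes its speed limit or range.

## Working session

There is one attempt and no reset: what is moved stays moved. The work goes in short steps, Python scripts to look and compute and a tool call to move; the robot and the scene stay as the last step left them, time stands still between calls to the robot, and variables do not carry over. Pictures are saved under pics/ and viewed, at most 10 in all, crops included, and the job is handed in when it is done.

Besides the shell and the picture viewer there is one more tool, called as name([rows], argument=value, ...), one row to a line, values as JSON. step_arm: Moves the arm, as the interface text tells. Scaled input: -1 to 1 covers 500 mm each way for a shift and 30 degrees each way for a turn. Its arguments: {"type":"object","properties":{"series":{"type":"array","items":{"type":"object","properties":{"grip":{"type":"number"},"x":{"type":"number","minimum":-1,"maximum":1},"y":{"type":"number","minimum":-1,"maximum":1},"z":{"type":"number","minimum":-1,"maximum":1},"ax":{"type":"number","minimum":-1,"maximum":1},"ay":{"type":"number","minimum":-1,"maximum":1},"az":{"type":"number","minimum":-1,"maximum":1}}}},"force":{"type":"number"}},"required":["series"]}

```bash
mkdir -p pics; ls; python3 - <<'E'
from workcell import bot, imaging
import cv2, numpy as np
s=bot.read_state(); print({k:np.round(v,3).tolist() for k,v in s.items()})
for n in ("top","scene"):
    c=imaging.read_camera(n); cv2.imwrite(f"pics/{n}0.png",c["img"][:,:,::-1])
    print(n,c["fx"],c["cx"],c["cy"],np.round(c["R"],3).tolist(),np.round(c["t"],3).tolist())
E
```

```text
pics
{'time': 0.0, 'q': [1.204, 0.265, 1.605, -0.0, 1.274, -0.037], 'joint_vel': [0.0, 0.001, 0.001, -0.001, -0.001, 0.0], 'joint_torque': [0.001, -51.513, -36.731, 0.0, 0.013, -0.0], 'tool_pos': [0.218, 0.638, 0.23], 'tcp_rot': [-0.516, -3.099, 0.004], 'wrist_force': [-0.207, 0.079, 0.04], 'torque': [0.043, 0.015, -0.033], 'grip_force': 0.0, 'width': 1.004}
top 417.6496176004456 256.78241948669745 195.4506629703472 [[0.007, -1.0, 0.027], [-0.997, -0.009, -0.079], [0.079, -0.026, -0.997]] [-0.032, 0.497, 1.095]
scene 446.43681305270167 256.0711078616169 197.66557960228573 [[0.267, 0.964, -0.021], [0.621, -0.188, -0.761], [-0.737, 0.19, -0.648]] [-0.11, -0.262, 1.454]
```

View pics/top0.png

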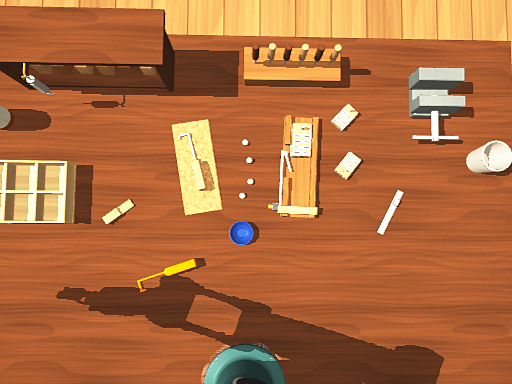

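View pics/scene0.png

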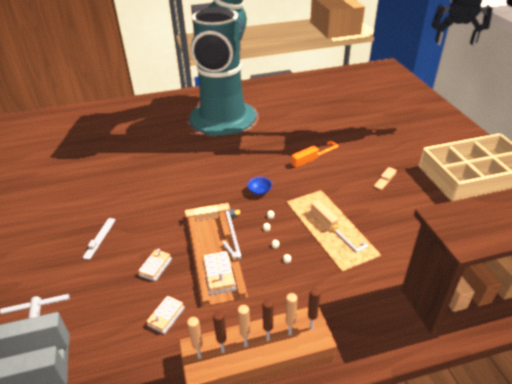

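Top view: the pale pull hook lies on the mat (handle about (200,176), tip about (183,137)). The orange hook at (167,274) is the look-alike. Block candidates are (301,140) in the bed, and loose ones at (345,117) and (348,165). The one in the bed is largest. I'll confirm that in an enlarged crop.

```bash
cat > h.py <<'E'
from workcell import bot, imaging
import cv2, numpy as np
def cast(c,u,v,z):
    d=c["R"].T@np.array([(u-c["cx"])/c["fx"],(v-c["cy"])/c["fy"],1.]); o=-c["R"].T@c["t"]
    return o+d*(z-o[2])/d[2]
def proj(c,X):
    p=c["R"]@np.asarray(X)+c["t"]; return np.array([c["fx"]*p[0]/p[2]+c["cx"],c["fy"]*p[1]/p[2]+c["cy"]])
def crop(c,u0,v0,u1,v1,s,name):
    cv2.imwrite(f"pics/{name}.png",cv2.resize(c["img"][v0:v1,u0:u1,::-1],None,fx=s,fy=s,interpolation=cv2.INTER_CUBIC))
def rect(c,mask,z):
    "largest blob of the mask: min-area rectangle on plane z -> centre, sizes, long-axis angle (deg)"
    k=max(cv2.findContours(mask.astype(np.uint8),0,2)[0],key=cv2.contourArea)
    P=np.array([cast(c,*p[0],z)[:2] for p in k],np.float32)
    (cx,cy),(w,h),a=cv2.minAreaRect(P*1000)
    if w<h: w,h,a=h,w,a+90
    return (cx,cy),(w,h),(a+90)%180-90
E
python3 - <<'E'
from h import *
c=imaging.read_camera("top"); crop(c,165,100,365,250,4,"top_crop")
for n,u,v,z in [("mat tl",174,122,.003),("mat tr",209,120,.003),("mat br",221,210,.003),("mat bl",186,214,.003),("bed tl",285,115,.02),("bed tr",319,118,.02),("bed br",317,217,.02),("dish",242,233,.02)]: print(n,np.round(cast(c,u,v,z)*1000))
E
```

```text
mat tl [698. 199.   3.]
mat tr [705. 103.   3.]
mat br [458.  67.   3.]
mat bl [447. 161.   3.]
bed tl [ 717. -104.   20.]
bed tr [ 710. -196.   20.]
bed br [ 441. -190.   20.]
dish [397.  10.  20.]
```

View pics/top_crop.png

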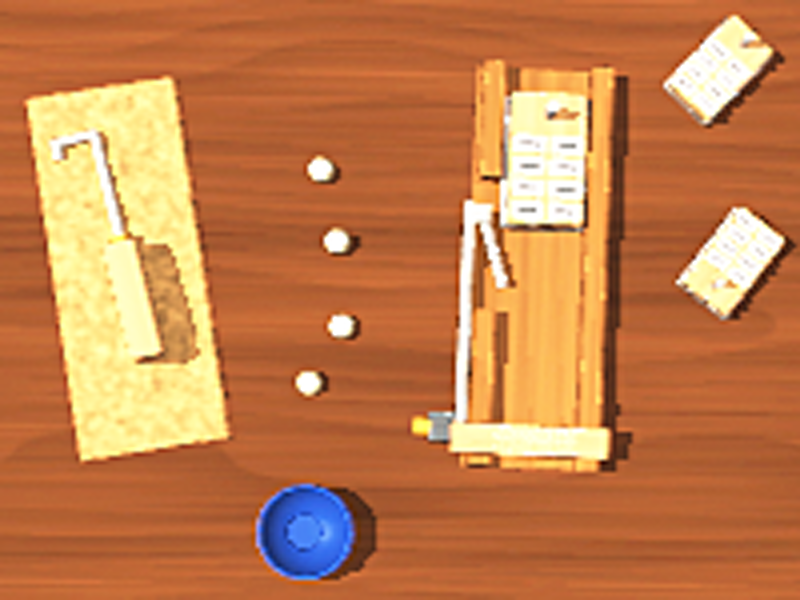

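The crop confirms it: the block in the bed at crop (545,160) is clearly the largest, with its pin at (558,110). The two loose ones are smaller. Handle corners in the crop are about (110,238), (137,236), (162,355) and (137,360), and the hook bends left.

```bash
cat >> h.py <<'E'
from scipy.spatial.transform import Rotation as Ro
def goal(xyz,yaw,base=None):
    "shift and turn (scaled) from the measured pose (or base) to TCP xyz, pointing down, tool x at yaw (deg)"
    s=bot.read_state(); R0=Ro.from_rotvec(s["tcp_rot"]); 
    a=np.radians(yaw); X=np.array([np.cos(a),np.sin(a),0]); Z=np.array([0,0,-1.]); Rg=Ro.from_matrix(np.c_[X,np.cross(Z,X),Z])
    d=R0.inv().apply(np.asarray(xyz)-s["tool_pos"])/.5; w=np.degrees((R0.inv()*Rg).as_rotvec())/30
    print("t %.2f pos"%s["time"],np.round(s["tool_pos"],4),"yaw %.2f"%np.degrees(np.arctan2(*R0.as_matrix()[1::-1,0])),"F",np.round(s["wrist_force"],2),"w %.3f"%s["width"]); print(" shift",np.round(d,4),"turn",np.round(w,4))
E
python3 - <<'E'
from h import *
c=imaging.read_camera("top")
px=lambda u,v:(165+u/4,100+v/4)
q=[cast(c,*px(*p),.035)*1000 for p in [(110,238),(137,236),(162,355),(137,360)]]
f=(q[0]+q[1])/2;r=(q[2]+q[3])/2
print(np.round(q,0).tolist(),"ctr",(f+r)/2,"len",np.linalg.norm(f-r),"yaw",np.degrees(np.arctan2(*(f-r)[1::-1])))
for n,p,z in [("pin base",(549,113),.028),("blk fl",(509,95),.028),("blk fr",(587,95),.028),("blk nr",(582,228),.028),("blk nl",(502,226),.028),("fence nl",(451,452),.028),("fence fl",(453,424),.028),("fence fr",(608,430),.028),("fence nr",(610,456),.028)]: print(n,np.round(cast(c,*px(*p),z)*1000))
m=(f+r)/2000
w=c=imaging.read_camera("wrist"); o=-w["R"].T@w["t"]; s=bot.read_state()
print("cam in tool", Ro.from_rotvec(s["tcp_rot"]).inv().apply(o-s["tool_pos"]), "fx",w["fx"])
goal([m[0],m[1],.17],np.degrees(np.arctan2(*(f-r)[1::-1])))
goal([m[0],m[1],.17],180+np.degrees(np.arctan2(*(f-r)[1::-1])))
E
```

```text
[[589.0, 142.0, 35.0], [591.0, 125.0, 35.0], [512.0, 107.0, 35.0], [509.0, 123.0, 35.0]] ctr [550.3257868  124.22607319  35.        ] len 81.86817101857655 yaw 13.048518811490277
pin base [ 679. -150.   28.]
blk fl [ 691. -123.   28.]
blk fr [ 692. -175.   28.]
blk nr [ 601. -172.   28.]
blk nl [ 602. -118.   28.]
fence nl [450. -84.  28.]
fence fl [469. -85.  28.]
fence fr [ 466. -188.   28.]
fence nr [ 448. -190.   28.]
cam in tool [ 0.07836476  0.00122696 -0.14315242] fx 322.3217178994744
t 0.25 pos [0.2185 0.6383 0.2306] yaw 161.10 F [ 0.39 -0.38  0.69] w 0.996
 shift [-0.9609 -0.7577  0.122 ] turn [-8.0000e-04  2.6000e-03  4.9352e+00]
t 0.25 pos [0.2185 0.6383 0.2306] yaw 161.10 F [ 0.39 -0.38  0.69] w 0.996
 shift [-0.9609 -0.7577  0.122 ] turn [-2.0000e-03 -6.0000e-04 -1.0648e+00]
```

step_arm([
  {"x": -0.96, "y": -0.758, "z": 0.122, "az": -1, "grip": -1},
  {"x": -0.96, "y": -0.758, "z": 0.122, "az": -1},
  {"x": -0.96, "y": -0.758, "z": 0.122, "az": -1},
  {"x": -0.96, "y": -0.758, "z": 0.122, "az": -1},
  {"x": -0.96, "y": -0.758, "z": 0.122, "az": -1},
  {"x": -0.96, "y": -0.758, "z": 0.122, "az": -1},
  {"x": -0.96, "y": -0.758, "z": 0.122, "az": -1},
  {"x": -0.96, "y": -0.758, "z": 0.122, "az": -1},
  {"x": -0.96, "y": -0.758, "z": 0.122, "az": -1},
  {"x": -0.96, "y": -0.758, "z": 0.122, "az": -1},
  {"x": -0.96, "y": -0.758, "z": 0.122, "az": -1},
  {"x": -0.96, "y": -0.758, "z": 0.122, "az": -1},
])

```text
validation failed for argument at $.se...
```

step_arm([
  {"az": -0.065},
  {"az": -0.065},
  {"az": -0.065},
])

```text
validation failed for argument at $.se...
```

```bash
python3 - <<'E'
from h import *
goal([.5503,.1242,.17],193)
c=imaging.read_camera("wrist"); crop(c,0,0,512,384,1.5,"w1")
print(proj(c,[.55,.124,.035]))
E
```

```text
t 0.25 pos [0.2185 0.6383 0.2306] yaw 161.10 F [ 0.39 -0.38  0.69] w 0.996
 shift [-0.9609 -0.7577  0.122 ] turn [-2.0000e-03 -6.0000e-04 -1.0632e+00]
[  7.46464205 473.33317984]
```

View pics/w1.png

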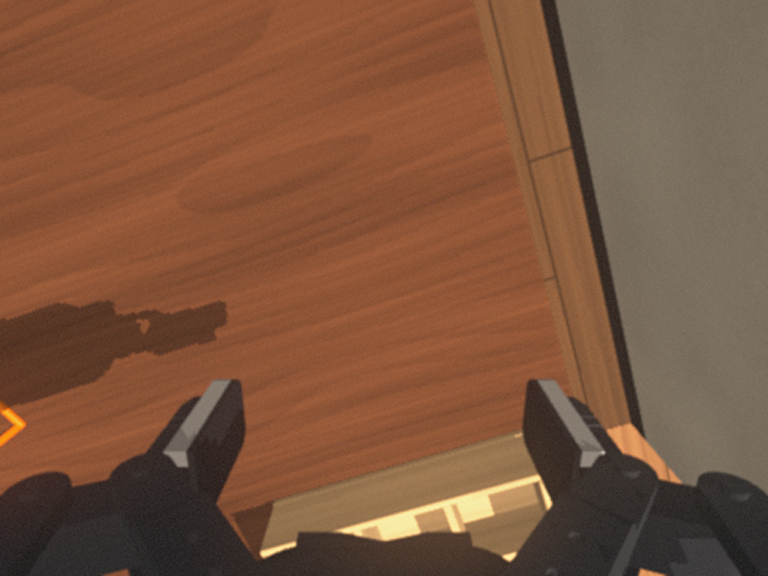

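The wrist view shows the open fingers at the bottom and the bench ahead, since the camera looks along tool +x. So I'll face the gripper along the hook (yaw 13°). The move was refused, so I'm retrying with every field given.

step_arm([
  {"x": -0.24, "y": -0.19, "z": 0.03, "ax": 0, "ay": 0, "az": 1, "grip": -1},
  {"x": -0.24, "y": -0.19, "z": 0.03, "ax": 0, "ay": 0, "az": 1, "grip": -1},
  {"x": -0.24, "y": -0.19, "z": 0.03, "ax": 0, "ay": 0, "az": 1, "grip": -1},
  {"x": -0.24, "y": -0.19, "z": 0.03, "ax": 0, "ay": 0, "az": 1, "grip": -1},
], force=80)

```text
time: 0.7
tool_pos: [0.3034, 0.505, 0.2151]
tcp_rot: [1.312, 2.853, -0.006]
wrist_force: [0.1, -0.0, -0.5]
width: 0.997
grip_force: 0.0
```

```bash
python3 - <<'E'
from h import *
goal([.5503,.1242,.17],13)
E
```

```text
t 0.70 pos [0.3034 0.505  0.2151] yaw 130.62 F [ 0.09 -0.03 -0.46] w 0.997
 shift [-0.8992 -0.1208  0.0932] turn [2.7000e-03 8.8000e-03 3.9208e+00]
```

step_arm([
  {"x": -0.9, "y": -0.12, "z": 0.093, "ax": 0, "ay": 0, "az": 1, "grip": -1},
  {"x": -0.9, "y": -0.12, "z": 0.093, "ax": 0, "ay": 0, "az": 1, "grip": -1},
  {"x": -0.9, "y": -0.12, "z": 0.093, "ax": 0, "ay": 0, "az": 1, "grip": -1},
  {"x": -0.9, "y": -0.12, "z": 0.093, "ax": 0, "ay": 0, "az": 1, "grip": -1},
  {"x": -0.9, "y": -0.12, "z": 0.093, "ax": 0, "ay": 0, "az": 1, "grip": -1},
  {"x": -0.9, "y": -0.12, "z": 0.093, "ax": 0, "ay": 0, "az": 1, "grip": -1},
  {"x": -0.9, "y": -0.12, "z": 0.093, "ax": 0, "ay": 0, "az": 1, "grip": -1},
  {"x": -0.9, "y": -0.12, "z": 0.093, "ax": 0, "ay": 0, "az": 1, "grip": -1},
  {"x": -0.9, "y": -0.12, "z": 0.093, "ax": 0, "ay": 0, "az": 1, "grip": -1},
  {"x": -0.9, "y": -0.12, "z": 0.093, "ax": 0, "ay": 0, "az": 1, "grip": -1},
])

```text
time: 1.7
tool_pos: [0.5542, 0.1268, 0.1693]
tcp_rot: [2.001, 2.42, -0.001]
wrist_force: [-0.4, 0.6, 0.8]
width: 0.995
grip_force: 0.0
```

step_arm([
  {"x": 0, "y": 0, "z": 0, "ax": 0, "ay": 0, "az": 1, "grip": -1},
  {"x": 0, "y": 0, "z": 0, "ax": 0, "ay": 0, "az": 1, "grip": -1},
  {"x": 0, "y": 0, "z": 0, "ax": 0, "ay": 0, "az": 1, "grip": -1},
  {"x": 0, "y": 0, "z": 0, "ax": 0, "ay": 0, "az": 1, "grip": -1},
])

```text
time: 2.1
tool_pos: [0.5517, 0.1318, 0.1698]
tcp_rot: [-2.56, -1.82, 0.0]
wrist_force: [1.0, -0.4, -0.5]
width: 1.002
grip_force: 0.0
```

step_arm([
  {"x": 0, "y": 0, "z": 0, "ax": 0, "ay": 0, "az": 1, "grip": -1},
  {"x": 0, "y": 0, "z": 0, "ax": 0, "ay": 0, "az": 1, "grip": -1},
  {"x": 0, "y": 0, "z": 0, "ax": 0, "ay": 0, "az": 1, "grip": -1},
  {"x": 0, "y": 0, "z": 0, "ax": 0, "ay": 0, "az": 1, "grip": -1},
])

```text
time: 2.5
tool_pos: [0.5516, 0.132, 0.1699]
tcp_rot: [-2.944, -1.097, 0.0]
wrist_force: [-0.3, -0.9, -0.8]
width: 1.0
grip_force: 0.0
```

step_arm([
  {"x": 0, "y": 0, "z": 0, "ax": 0, "ay": 0, "az": 0.93, "grip": -1},
  {"x": 0, "y": 0, "z": 0, "ax": 0, "ay": 0, "az": 0.93, "grip": -1},
  {"x": 0, "y": 0, "z": 0, "ax": 0, "ay": 0, "az": 0.93, "grip": -1},
  {"x": 0, "y": 0, "z": 0, "ax": 0, "ay": 0, "az": 0.93, "grip": -1},
  {"x": 0, "y": 0, "z": 0, "ax": 0, "ay": 0, "az": 0.93, "grip": -1},
])

```text
time: 3.0
tool_pos: [0.5517, 0.132, 0.1699]
tcp_rot: [-3.12, -0.362, 0.0]
wrist_force: [0.0, 0.1, 0.4]
width: 0.998
grip_force: 0.0
```

```bash
python3 - <<'E'
from h import *
goal([.5503,.1242,.17],13)
c=imaging.read_camera("wrist"); crop(c,0,0,512,384,1.5,"w2")
print(proj(c,[.55,.124,.035]))
E
```

```text
t 3.00 pos [0.5517 0.132  0.1699] yaw 13.24 F [0.02 0.11 0.39] w 0.998
 shift [-0.0062  0.0145 -0.0003] turn [-0.0005  0.0001  0.0079]
[264.96931951 185.8397526 ]
```

View pics/w2.png

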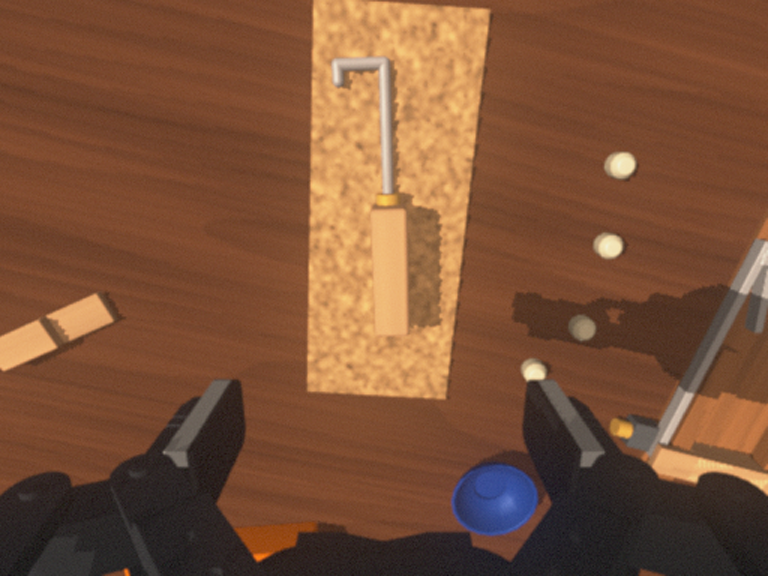

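The wrist view shows the handle's top-face corners at about (372,208), (407,207), (408,334) and (375,334) (1.5x picture), the shank running up to (383,65), and the lip at (337,85).

```bash
python3 - <<'E'
from h import *
c=imaging.read_camera("wrist")
P=lambda u,v,z:cast(c,u/1.5,v/1.5,z)
q=[P(*p,.035) for p in [(372,208),(407,207),(408,334),(375,334)]]
f=(q[0]+q[1])/2;r=(q[2]+q[3])/2;m=(f+r)/2; y=np.degrees(np.arctan2(*(f-r)[1::-1]))
w=np.linalg.norm(q[0]-q[1]);print("ctr",m,"len",np.linalg.norm(f-r),w,"yaw",y)
b=P(383,65,.0066);l=P(337,66,.0066);s=P(390,190,.0066); print("bend",b,"lip",l,np.linalg.norm(b-l),"shank",s,"yaw",np.degrees(np.arctan2(*(b-s)[1::-1])))
for k in [(117,0,.0066),(40,0,.035),(-40,0,.035)]:
    a=np.radians(y); print(k, 1.5*proj(c,[m[0]+(k[0]*np.cos(a))/1e3,m[1]+k[0]*np.sin(a)/1e3,k[2]]))
# handle blob by colour in top view as cross-check of length
goal([m[0],m[1],.006],y)
E
```

```text
ctr [0.55237527 0.12873267 0.035     ] len 0.07839177662334393 0.02005487921634816 yaw 14.435808965726286
bend [0.66553596 0.16009562 0.0066    ] lip [0.65888451 0.18592155 0.0066    ] 0.026668710071399784 shank [0.59714813 0.13945319 0.0066    ] yaw 16.79610940424563
(117, 0, 0.0066) [386.74430831  65.68715431]
(40, 0, 0.035) [389.47240485 206.08902892]
(-40, 0, 0.035) [391.51919314 335.19327003]
t 3.10 pos [0.5518 0.1318 0.1698] yaw 13.29 F [0.03 0.64 0.45] w 0.998
 shift [-2.000e-04  6.300e-03  3.277e-01] turn [-0.0003  0.0001 -0.0382]
```

step_arm([
  {"x": 0, "y": 0.006, "z": 0.1, "ax": 0, "ay": 0, "az": -0.05, "grip": -1},
  {"x": 0, "y": 0.006, "z": 0.2, "ax": 0, "ay": 0, "az": -0.05, "grip": -1},
  {"x": 0, "y": 0.006, "z": 0.28, "ax": 0, "ay": 0, "az": -0.05, "grip": -1},
  {"x": 0, "y": 0.006, "z": 0.32, "ax": 0, "ay": 0, "az": -0.05, "grip": -1},
  {"x": 0, "y": 0.006, "z": 0.33, "ax": 0, "ay": 0, "az": -0.05, "grip": -1},
  {"x": 0, "y": 0.006, "z": 0.33, "ax": 0, "ay": 0, "az": -0.05, "grip": -1},
  {"x": 0, "y": 0.006, "z": 0.33, "ax": 0, "ay": 0, "az": -0.05, "grip": 1},
  {"x": 0, "y": 0.006, "z": 0.33, "ax": 0, "ay": 0, "az": -0.05, "grip": 1},
  {"x": 0, "y": 0.006, "z": 0.33, "ax": 0, "ay": 0, "az": -0.05, "grip": 1},
  {"x": 0, "y": 0.006, "z": 0.33, "ax": 0, "ay": 0, "az": -0.05, "grip": 1},
  {"x": 0, "y": 0.006, "z": 0.33, "ax": 0, "ay": 0, "az": -0.05, "grip": 1},
  {"x": 0, "y": 0.006, "z": 0.33, "ax": 0, "ay": 0, "az": -0.05, "grip": 1},
], force=80)

```text
time: 4.3
tool_pos: [0.5538, 0.1286, 0.0059]
tcp_rot: [-3.116, -0.402, -0.003]
wrist_force: [0.4, 0.2, 6.1]
width: 0.241
grip_force: 79.0
```

step_arm([
  {"x": 0, "y": 0, "z": 0, "ax": 0, "ay": 0, "az": 0, "grip": 1},
  {"x": 0, "y": 0, "z": 0, "ax": 0, "ay": 0, "az": 0, "grip": 1},
  {"x": 0, "y": 0, "z": 0, "ax": 0, "ay": 0, "az": 0, "grip": 1},
])

```text
time: 4.6
tool_pos: [0.5537, 0.1286, 0.006]
tcp_rot: [-3.116, -0.402, -0.003]
wrist_force: [0.1, -0.6, 6.3]
width: 0.252
grip_force: 79.0
```

step_arm([
  {"x": 0, "y": 0, "z": -0.03, "ax": 0, "ay": 0, "az": 0, "grip": 1},
  {"x": 0, "y": 0, "z": -0.1, "ax": 0, "ay": 0, "az": 0, "grip": 1},
  {"x": 0, "y": 0, "z": -0.2, "ax": 0, "ay": 0, "az": 0, "grip": 1},
  {"x": 0, "y": 0, "z": -0.2, "ax": 0, "ay": 0, "az": 0, "grip": 1},
  {"x": 0, "y": 0, "z": -0.2, "ax": 0, "ay": 0, "az": 0, "grip": 1},
])

```text
time: 5.1
tool_pos: [0.554, 0.1287, 0.1071]
tcp_rot: [-3.116, -0.402, -0.006]
wrist_force: [-0.4, 0.1, -1.4]
width: 0.247
grip_force: 78.2
```

```bash
python3 - <<'E'
from h import *
# hooked start pose: pin (679,-150) estimate, bed yaw -2.5; handle = mouth - R*(116.5,13.5), mouth = pin + 4 + 5 ahead
y=-2.5;a=np.radians(y);R=np.array([[np.cos(a),-np.sin(a)],[np.sin(a),np.cos(a)]])
h=np.array([.679,-.150])+R@(np.array([.009,0])-np.array([.1165,.0135]))
print("handle goal",h)
goal([*h,.106],y)
c=imaging.read_camera("wrist"); crop(c,0,0,512,384,1.5,"w3")
E
```

```text
handle goal [ 0.57101345 -0.15879807]
t 5.10 pos [0.554  0.1287 0.1071] yaw 14.70 F [-0.4   0.14 -1.36] w 0.247
 shift [-0.113   0.5647  0.002 ] turn [-0.0006 -0.0077  0.5735]
```

View pics/w3.png

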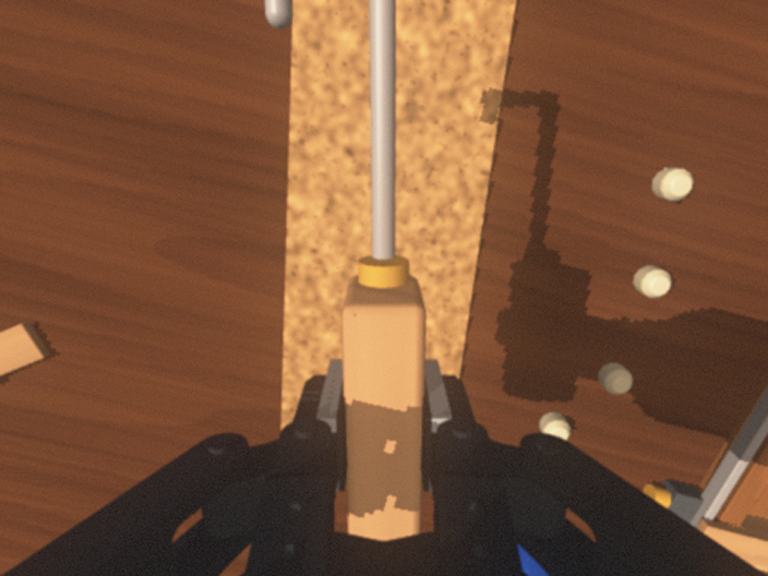

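The wrist view shows the handle held straight, with the shank on the tool's axis (column 383/1.5) and the lip end at (278,15). Next I move over the bed about 50 mm short of hooking, to see the pin.

step_arm([
  {"x": -0.21, "y": 0.54, "z": 0, "ax": 0, "ay": 0, "az": 0.573, "grip": 1},
  {"x": -0.21, "y": 0.54, "z": 0, "ax": 0, "ay": 0, "az": 0.573, "grip": 1},
  {"x": -0.21, "y": 0.54, "z": 0, "ax": 0, "ay": 0, "az": 0.573, "grip": 1},
  {"x": -0.21, "y": 0.54, "z": 0, "ax": 0, "ay": 0, "az": 0.573, "grip": 1},
  {"x": -0.21, "y": 0.54, "z": 0, "ax": 0, "ay": 0, "az": 0.573, "grip": 1},
  {"x": -0.21, "y": 0.54, "z": 0, "ax": 0, "ay": 0, "az": 0.573, "grip": 1},
  {"x": -0.21, "y": 0.54, "z": 0, "ax": 0, "ay": 0, "az": 0.573, "grip": 1},
  {"x": -0.21, "y": 0.54, "z": 0, "ax": 0, "ay": 0, "az": 0.573, "grip": 1},
  {"x": -0.21, "y": 0.54, "z": 0, "ax": 0, "ay": 0, "az": 0.573, "grip": 1},
])

```text
time: 6.05
tool_pos: [0.5185, -0.1582, 0.1032]
tcp_rot: [-3.139, 0.068, 0.005]
wrist_force: [-0.2, 0.0, -0.0]
width: 0.245
grip_force: 78.7
```

```bash
python3 - <<'E'
from h import *
goal([.571,-.1588,.106],-2.5)
c=imaging.read_camera("wrist"); crop(c,0,0,512,384,1.5,"w4")
c=imaging.read_camera("top"); crop(c,255,105,345,225,5,"t4")
E
```

```text
t 6.05 pos [ 0.5185 -0.1582  0.1032] yaw -2.47 F [-0.17  0.   -0.02] w 0.245
 shift [ 0.105  -0.0034 -0.0058] turn [-0.0027  0.0057  0.0008]
```

View pics/w4.png

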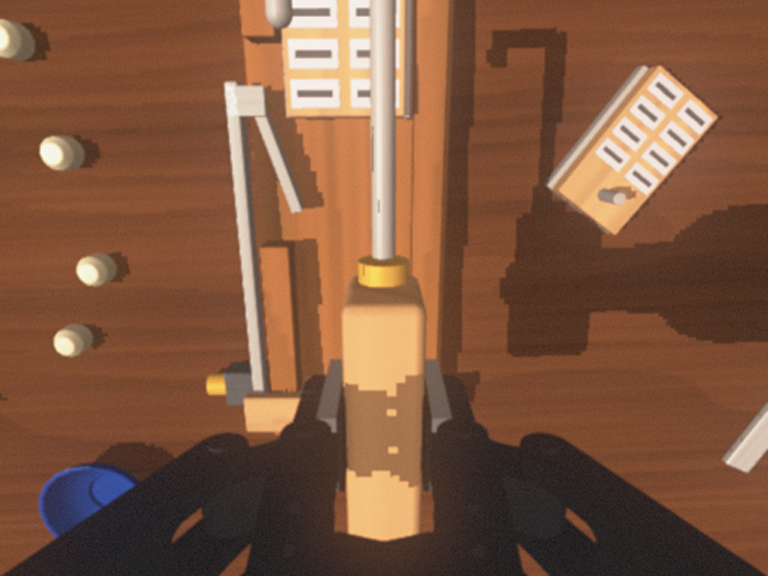

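The wrist view shows the block's near top corners at about (287,117) and (408,117), the stop bar at (270,412), and the pawl from (245,100) to (297,210). The pin is out of view.

```bash
python3 - <<'E'
from h import *
c=imaging.read_camera("wrist")
P=lambda u,v,z:cast(c,u/1.5,v/1.5,z)*1000
nl=P(287,117,.028);nr=P(407,117,.028);m=(nl+nr)/2
print(nl,nr,np.linalg.norm(nl-nr)); 
# right rail inner edge direction
a,b=P(415,125,.02),P(414,10,.02);a2,b2=P(445,355,.02),P(470,20,.0);print("edges",a,b,np.degrees(np.arctan2(*(b-a)[1::-1])))
n=np.array([-(nl-nr)[0],-(nl-nr)[1]]); yb=np.degrees(np.arctan2((nl-nr)[0]*-1,(nl-nr)[1]));print("yaw from front edge",yb)
k=np.radians(-2.3);print("pin pred",m[:2]+75*np.array([np.cos(k),np.sin(k)]))
print("stop corner",P(245,395,.028), "pawl tip",P(297,210,.02))
E
```

```text
[ 606.34366899 -119.16817074   28.        ] [ 604.21740689 -170.34553538   28.        ] 51.22151542622066
edges [ 600.96327354 -174.18924892   20.        ] [ 646.23006146 -174.74388892   20.        ] -0.7019923984042635
yaw from front edge -2.3790951544144217
pin pred [ 680.22011757 -147.7667375 ]
stop corner [473.6448928  -83.91833046  28.        ] pawl tip [ 565.57560633 -118.14631448   20.        ]
```

View pics/t4.png

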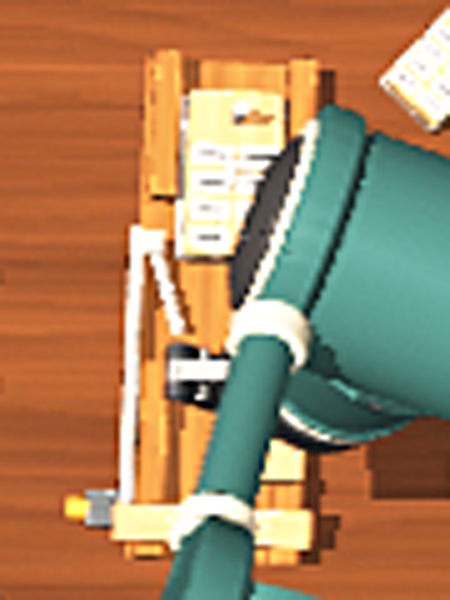

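The top view confirms the pin on the bed's midline near crop (240,118), which agrees with the (680,-148) mm prediction from the wrist view.

```bash
python3 - <<'E'
from h import *
y=-2.2;a=np.radians(y);R=np.array([[np.cos(a),-np.sin(a)],[np.sin(a),np.cos(a)]])
h=np.array([.680,-.1488])+R@np.array([.010-.1165+.0013,-.0135]); print(h)
goal([*h,.0345],y)
E
```

```text
[ 0.57435931 -0.15825165]
t 6.20 pos [ 0.5195 -0.158   0.1042] yaw -2.37 F [ 0.23 -0.03 -0.02] w 0.243
 shift [ 0.1098 -0.0039  0.1394] turn [-0.0009  0.002  -0.0058]
```

step_arm([
  {"x": 0.06, "y": -0.004, "z": 0, "ax": 0, "ay": 0, "az": -0.006, "grip": 1},
  {"x": 0.11, "y": -0.004, "z": 0, "ax": 0, "ay": 0, "az": -0.006, "grip": 1},
  {"x": 0.11, "y": -0.004, "z": 0.06, "ax": 0, "ay": 0, "az": -0.006, "grip": 1},
  {"x": 0.11, "y": -0.004, "z": 0.08, "ax": 0, "ay": 0, "az": -0.006, "grip": 1},
  {"x": 0.11, "y": -0.004, "z": 0.095, "ax": 0, "ay": 0, "az": -0.006, "grip": 1},
  {"x": 0.11, "y": -0.004, "z": 0.105, "ax": 0, "ay": 0, "az": -0.006, "grip": 1},
  {"x": 0.11, "y": -0.004, "z": 0.11, "ax": 0, "ay": 0, "az": -0.006, "grip": 1},
])

```text
time: 6.9
tool_pos: [0.5743, -0.1595, 0.0496]
tcp_rot: [-3.141, 0.063, 0.001]
wrist_force: [0.1, 0.0, -1.6]
width: 0.242
grip_force: 78.7
```

```bash
python3 - <<'E'
from h import *
goal([.5744,-.1583,.0345],-2.2)
c=imaging.read_camera("scene"); crop(c,180,230,260,290,10,"s5")
for X in [(.680,-.149,.051),(.680,-.149,.028)]: print((proj(c,X)-[180,230])*10)
E
```

```text
t 6.90 pos [ 0.5743 -0.1595  0.0496] yaw -2.30 F [ 0.14  0.02 -1.63] w 0.242
 shift [ 0.0001 -0.0025  0.0303] turn [-0.0001  0.0007 -0.0032]
[392.04175946 423.25841434]
[400.46001666 497.22241196]
```

View pics/s5.png

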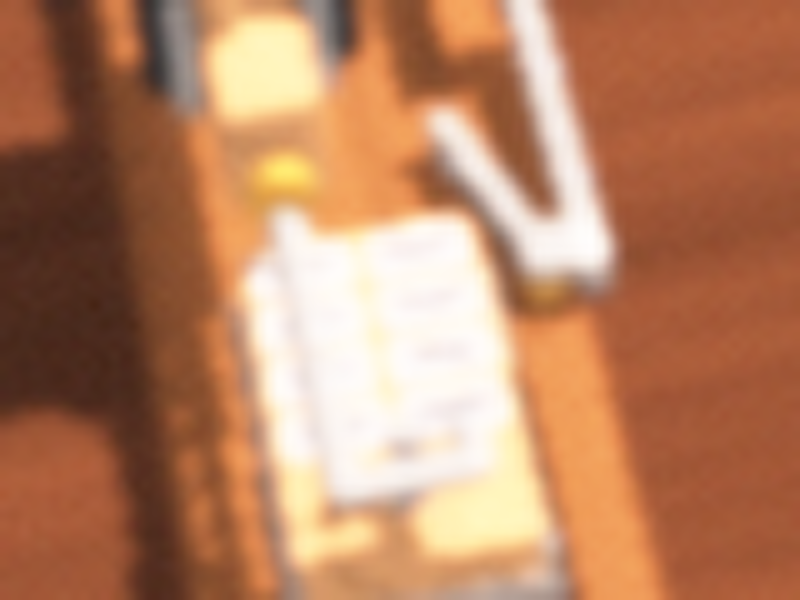

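The scene view shows the cross bar from (345,495) to (490,465), beyond the pin top at about (405,445). The pin is midway between shank and lip, so I can lower.

step_arm([
  {"x": 0, "y": 0, "z": 0.01, "ax": 0, "ay": 0, "az": 0, "grip": 1},
  {"x": 0, "y": 0, "z": 0.02, "ax": 0, "ay": 0, "az": 0, "grip": 1},
  {"x": 0, "y": 0, "z": 0.028, "ax": 0, "ay": 0, "az": 0, "grip": 1},
  {"x": 0, "y": 0, "z": 0.03, "ax": 0, "ay": 0, "az": 0, "grip": 1},
  {"x": 0, "y": 0, "z": 0.03, "ax": 0, "ay": 0, "az": 0, "grip": 1},
])

```text
time: 7.45
tool_pos: [0.5745, -0.1597, 0.0345]
tcp_rot: [-3.141, 0.063, 0.001]
wrist_force: [-1.0, 0.1, -0.9]
width: 0.241
grip_force: 78.7
```

step_arm([
  {"x": -0.004, "y": 0, "z": 0, "ax": 0, "ay": 0, "az": 0, "grip": 1},
  {"x": -0.008, "y": 0, "z": 0, "ax": 0, "ay": 0, "az": 0, "grip": 1},
  {"x": -0.012, "y": 0, "z": 0, "ax": 0, "ay": 0, "az": 0, "grip": 1},
  {"x": -0.016, "y": 0, "z": 0, "ax": 0, "ay": 0, "az": 0, "grip": 1},
  {"x": -0.02, "y": 0, "z": 0, "ax": 0, "ay": 0, "az": 0, "grip": 1},
  {"x": -0.024, "y": 0, "z": 0, "ax": 0, "ay": 0, "az": 0, "grip": 1},
  {"x": -0.024, "y": 0, "z": 0, "ax": 0, "ay": 0, "az": 0, "grip": 1},
])

```text
time: 8.15
tool_pos: [0.5628, -0.1593, 0.035]
tcp_rot: [3.141, -0.063, 0.001]
wrist_force: [1.9, 0.0, -1.1]
width: 0.243
grip_force: 78.5
```

step_arm([
  {"x": -0.006, "y": 0, "z": 0, "ax": 0, "ay": 0, "az": 0, "grip": 1},
  {"x": -0.012, "y": 0, "z": 0, "ax": 0, "ay": 0, "az": 0, "grip": 1},
  {"x": -0.018, "y": 0, "z": 0, "ax": 0, "ay": 0, "az": 0, "grip": 1},
  {"x": -0.024, "y": 0, "z": 0, "ax": 0, "ay": 0, "az": 0, "grip": 1},
  {"x": -0.03, "y": 0, "z": 0, "ax": 0, "ay": 0, "az": 0, "grip": 1},
  {"x": -0.036, "y": 0, "z": 0, "ax": 0, "ay": 0, "az": 0, "grip": 1},
  {"x": -0.042, "y": 0, "z": 0, "ax": 0, "ay": 0, "az": 0, "grip": 1},
  {"x": -0.048, "y": 0, "z": 0, "ax": 0, "ay": 0, "az": 0, "grip": 1},
  {"x": -0.054, "y": 0, "z": 0, "ax": 0, "ay": 0, "az": 0, "grip": 1},
  {"x": -0.06, "y": 0, "z": 0, "ax": 0, "ay": 0, "az": 0, "grip": 1},
])

```text
time: 9.15
tool_pos: [0.5329, -0.1582, 0.035]
tcp_rot: [3.141, -0.063, 0.001]
wrist_force: [5.5, -0.6, -1.2]
width: 0.242
grip_force: 78.5
```

step_arm([
  {"x": -0.006, "y": 0, "z": 0, "ax": 0, "ay": 0, "az": 0, "grip": 1},
  {"x": -0.012, "y": 0, "z": 0, "ax": 0, "ay": 0, "az": 0, "grip": 1},
  {"x": -0.018, "y": 0, "z": 0, "ax": 0, "ay": 0, "az": 0, "grip": 1},
  {"x": -0.024, "y": 0, "z": 0, "ax": 0, "ay": 0, "az": 0, "grip": 1},
  {"x": -0.03, "y": 0, "z": 0, "ax": 0, "ay": 0, "az": 0, "grip": 1},
  {"x": -0.036, "y": 0, "z": 0, "ax": 0, "ay": 0, "az": 0, "grip": 1},
])

```text
time: 9.75
tool_pos: [0.5146, -0.1574, 0.0349]
tcp_rot: [3.141, -0.063, 0.0]
wrist_force: [4.8, -1.3, -1.9]
width: 0.245
grip_force: 78.5
```

step_arm([
  {"x": -0.006, "y": 0, "z": 0, "ax": 0, "ay": 0, "az": 0, "grip": 1},
  {"x": -0.012, "y": 0, "z": 0, "ax": 0, "ay": 0, "az": 0, "grip": 1},
  {"x": -0.018, "y": 0, "z": 0, "ax": 0, "ay": 0, "az": 0, "grip": 1},
  {"x": -0.024, "y": 0, "z": 0, "ax": 0, "ay": 0, "az": 0, "grip": 1},
])

```text
time: 10.15
tool_pos: [0.5026, -0.1569, 0.0349]
tcp_rot: [3.141, -0.063, 0.0]
wrist_force: [5.0, -0.6, -1.1]
width: 0.246
grip_force: 78.5
```

step_arm([
  {"x": -0.005, "y": 0, "z": 0, "ax": 0, "ay": 0, "az": 0, "grip": 1},
  {"x": -0.01, "y": 0, "z": 0, "ax": 0, "ay": 0, "az": 0, "grip": 1},
  {"x": -0.015, "y": 0, "z": 0, "ax": 0, "ay": 0, "az": 0, "grip": 1},
  {"x": -0.02, "y": 0, "z": 0, "ax": 0, "ay": 0, "az": 0, "grip": 1},
  {"x": -0.025, "y": 0, "z": 0, "ax": 0, "ay": 0, "az": 0, "grip": 1},
  {"x": -0.03, "y": 0, "z": 0, "ax": 0, "ay": 0, "az": 0, "grip": 1},
])

```text
time: 10.75
tool_pos: [0.4876, -0.1563, 0.0348]
tcp_rot: [3.141, -0.063, 0.0]
wrist_force: [5.5, -1.4, -0.9]
width: 0.248
grip_force: 78.6
```

step_arm([
  {"x": -0.005, "y": 0, "z": 0, "ax": 0, "ay": 0, "az": 0, "grip": 1},
  {"x": -0.01, "y": 0, "z": 0, "ax": 0, "ay": 0, "az": 0, "grip": 1},
  {"x": -0.015, "y": 0, "z": 0, "ax": 0, "ay": 0, "az": 0, "grip": 1},
  {"x": -0.02, "y": 0, "z": 0, "ax": 0, "ay": 0, "az": 0, "grip": 1},
  {"x": -0.025, "y": 0, "z": 0, "ax": 0, "ay": 0, "az": 0, "grip": 1},
  {"x": -0.03, "y": 0, "z": 0, "ax": 0, "ay": 0, "az": 0, "grip": 1},
])

```text
time: 11.35
tool_pos: [0.4725, -0.1557, 0.0348]
tcp_rot: [3.141, -0.063, -0.0]
wrist_force: [4.4, -1.7, -0.2]
width: 0.244
grip_force: 78.6
```

step_arm([
  {"x": -0.004, "y": 0, "z": 0, "ax": 0, "ay": 0, "az": 0, "grip": 1},
  {"x": -0.008, "y": 0, "z": 0, "ax": 0, "ay": 0, "az": 0, "grip": 1},
  {"x": -0.012, "y": 0, "z": 0, "ax": 0, "ay": 0, "az": 0, "grip": 1},
  {"x": -0.016, "y": 0, "z": 0, "ax": 0, "ay": 0, "az": 0, "grip": 1},
])

```text
time: 11.75
tool_pos: [0.4646, -0.1554, 0.0348]
tcp_rot: [3.141, -0.063, 0.0]
wrist_force: [3.7, -1.3, -1.1]
width: 0.244
grip_force: 78.6
```

step_arm([
  {"x": -0.003, "y": 0, "z": 0, "ax": 0, "ay": 0, "az": 0, "grip": 1},
  {"x": -0.006, "y": 0, "z": 0, "ax": 0, "ay": 0, "az": 0, "grip": 1},
  {"x": -0.009, "y": 0, "z": 0, "ax": 0, "ay": 0, "az": 0, "grip": 1},
  {"x": -0.012, "y": 0, "z": 0, "ax": 0, "ay": 0, "az": 0, "grip": 1},
  {"x": -0.015, "y": 0, "z": 0, "ax": 0, "ay": 0, "az": 0, "grip": 1},
  {"x": -0.018, "y": 0, "z": 0, "ax": 0, "ay": 0, "az": 0, "grip": 1},
])

```text
time: 12.35
tool_pos: [0.4557, -0.155, 0.0348]
tcp_rot: [3.141, -0.063, 0.0]
wrist_force: [4.5, -2.2, -0.8]
width: 0.247
grip_force: 78.6
```

step_arm([
  {"x": -0.002, "y": 0, "z": 0, "ax": 0, "ay": 0, "az": 0, "grip": 1},
  {"x": -0.004, "y": 0, "z": 0, "ax": 0, "ay": 0, "az": 0, "grip": 1},
  {"x": -0.006, "y": 0, "z": 0, "ax": 0, "ay": 0, "az": 0, "grip": 1},
])

```text
time: 12.65
tool_pos: [0.4528, -0.1549, 0.0348]
tcp_rot: [3.141, -0.063, 0.0]
wrist_force: [3.2, -2.5, -0.7]
width: 0.245
grip_force: 78.6
```

```bash
python3 - <<'E'
from h import *
goal([.43,-.155,.035],-2.2)
c=imaging.read_camera("wrist"); crop(c,0,0,512,384,1.5,"w6")
E
```

```text
t 12.65 pos [ 0.4528 -0.1549  0.0348] yaw -2.31 F [ 3.24 -2.47 -0.72] w 0.245
 shift [-0.0455  0.0021 -0.0004] turn [ 0.0001 -0.0002 -0.0035]
```

View pics/w6.png

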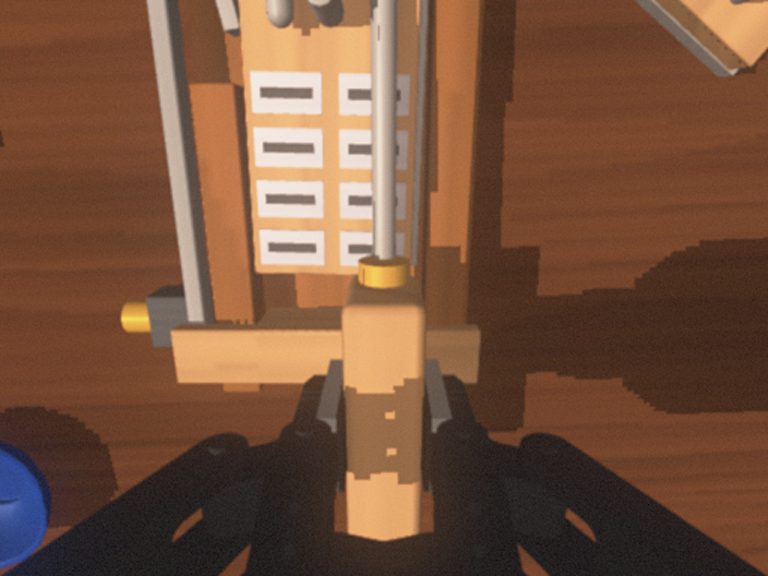

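The wrist view shows the pin (322,5) inside the hook, between lip (280,15) and shank. The block's near top edge is at row 273 and the stop's far top edge at row 327. I'll measure the gap by casting both onto z = 28 mm.

```bash
python3 - <<'E'
from h import *
c=imaging.read_camera("wrist")
P=lambda u,v,z:cast(c,u/1.5,v/1.5,z)*1000
a,b,d=P(300,273,.028),P(300,327,.028),P(300,383,.028);print(a,b,d,"gap",(a-b)[0],"stop thick",(b-d)[0])
E
```

```text
[ 489.57060746 -128.26315122   28.        ] [ 470.89157066 -126.52604418   28.        ] [ 450.01298459 -124.58438417   28.        ] gap 18.679036805573105 stop thick 20.878586062364093
```

step_arm([
  {"x": -0.003, "y": 0, "z": 0, "ax": 0, "ay": 0, "az": 0, "grip": 1},
  {"x": -0.006, "y": 0, "z": 0, "ax": 0, "ay": 0, "az": 0, "grip": 1},
  {"x": -0.009, "y": 0, "z": 0, "ax": 0, "ay": 0, "az": 0, "grip": 1},
  {"x": -0.012, "y": 0, "z": 0, "ax": 0, "ay": 0, "az": 0, "grip": 1},
])

```text
time: 13.15
tool_pos: [0.4468, -0.1547, 0.0348]
tcp_rot: [3.141, -0.063, 0.001]
wrist_force: [4.8, -1.3, -2.1]
width: 0.24
grip_force: 78.6
```

step_arm([
  {"x": -0.002, "y": 0, "z": 0, "ax": 0, "ay": 0, "az": 0, "grip": 1},
  {"x": -0.004, "y": 0, "z": 0, "ax": 0, "ay": 0, "az": 0, "grip": 1},
  {"x": -0.006, "y": 0, "z": 0, "ax": 0, "ay": 0, "az": 0, "grip": 1},
  {"x": -0.008, "y": 0, "z": 0, "ax": 0, "ay": 0, "az": 0, "grip": 1},
  {"x": -0.01, "y": 0, "z": 0, "ax": 0, "ay": 0, "az": 0, "grip": 1},
  {"x": -0.012, "y": 0, "z": 0, "ax": 0, "ay": 0, "az": 0, "grip": 1},
  {"x": -0.014, "y": 0, "z": 0, "ax": 0, "ay": 0, "az": 0, "grip": 1},
  {"x": -0.016, "y": 0, "z": 0, "ax": 0, "ay": 0, "az": 0, "grip": 1},
])

```text
time: 13.95
tool_pos: [0.4389, -0.1544, 0.0348]
tcp_rot: [3.141, -0.063, 0.001]
wrist_force: [4.7, -1.9, -0.9]
width: 0.242
grip_force: 78.6
```

step_arm([
  {"x": -0.001, "y": 0, "z": 0, "ax": 0, "ay": 0, "az": 0, "grip": 1},
  {"x": -0.002, "y": 0, "z": 0, "ax": 0, "ay": 0, "az": 0, "grip": 1},
])

```text
time: 14.15
tool_pos: [0.4379, -0.1544, 0.0348]
tcp_rot: [3.141, -0.063, 0.001]
wrist_force: [4.9, -2.1, 0.2]
width: 0.239
grip_force: 78.6
```

Next, half-millimetre calls, watching the force.

step_arm([
  {"x": -0.0005, "y": 0, "z": 0, "ax": 0, "ay": 0, "az": 0, "grip": 1},
  {"x": -0.001, "y": 0, "z": 0, "ax": 0, "ay": 0, "az": 0, "grip": 1},
])

```text
time: 14.35
tool_pos: [0.4374, -0.1543, 0.0348]
tcp_rot: [3.141, -0.063, 0.001]
wrist_force: [5.1, -3.0, -0.2]
width: 0.242
grip_force: 78.6
```

step_arm([
  {"x": -0.0005, "y": 0, "z": 0, "ax": 0, "ay": 0, "az": 0, "grip": 1},
  {"x": -0.001, "y": 0, "z": 0, "ax": 0, "ay": 0, "az": 0, "grip": 1},
])

```text
time: 14.55
tool_pos: [0.4369, -0.1543, 0.0348]
tcp_rot: [3.141, -0.063, 0.001]
wrist_force: [4.3, -2.1, -0.8]
width: 0.245
grip_force: 78.6
```

step_arm([
  {"x": -0.0005, "y": 0, "z": 0, "ax": 0, "ay": 0, "az": 0, "grip": 1},
  {"x": -0.001, "y": 0, "z": 0, "ax": 0, "ay": 0, "az": 0, "grip": 1},
])

```text
time: 14.75
tool_pos: [0.4364, -0.1543, 0.0349]
tcp_rot: [3.141, -0.063, 0.001]
wrist_force: [4.5, -2.6, 0.2]
width: 0.242
grip_force: 78.6
```

step_arm([
  {"x": -0.0005, "y": 0, "z": 0, "ax": 0, "ay": 0, "az": 0, "grip": 1},
  {"x": -0.001, "y": 0, "z": 0, "ax": 0, "ay": 0, "az": 0, "grip": 1},
])

```text
time: 14.95
tool_pos: [0.4359, -0.1543, 0.0349]
tcp_rot: [3.141, -0.063, 0.001]
wrist_force: [5.0, -2.6, -1.2]
width: 0.243
grip_force: 78.6
```

step_arm([
  {"x": -0.0005, "y": 0, "z": 0, "ax": 0, "ay": 0, "az": 0, "grip": 1},
  {"x": -0.001, "y": 0, "z": 0, "ax": 0, "ay": 0, "az": 0, "grip": 1},
])

```text
time: 15.15
tool_pos: [0.435, -0.154, 0.0347]
tcp_rot: [-3.141, 0.063, 0.001]
wrist_force: [3.3, -0.5, 0.1]
width: 0.241
grip_force: 78.7
```

The force and lateral load dropped together, so the pawl has sprung in. The stop should be about 2 mm on.

step_arm([
  {"x": -0.0005, "y": 0, "z": 0, "ax": 0, "ay": 0, "az": 0, "grip": 1},
  {"x": -0.001, "y": 0, "z": 0, "ax": 0, "ay": 0, "az": 0, "grip": 1},
])

```text
time: 15.35
tool_pos: [0.4346, -0.1539, 0.0347]
tcp_rot: [-3.141, 0.063, 0.001]
wrist_force: [3.8, -1.3, 0.3]
width: 0.244
grip_force: 78.7
```

step_arm([
  {"x": -0.0005, "y": 0, "z": 0, "ax": 0, "ay": 0, "az": 0, "grip": 1},
  {"x": -0.001, "y": 0, "z": 0, "ax": 0, "ay": 0, "az": 0, "grip": 1},
])

```text
time: 15.55
tool_pos: [0.4342, -0.1539, 0.0347]
tcp_rot: [-3.141, 0.063, 0.0]
wrist_force: [3.6, -0.2, 0.2]
width: 0.246
grip_force: 78.7
```

step_arm([
  {"x": -0.0005, "y": 0, "z": 0, "ax": 0, "ay": 0, "az": 0, "grip": 1},
  {"x": -0.001, "y": 0, "z": 0, "ax": 0, "ay": 0, "az": 0, "grip": 1},
])

```text
time: 15.75
tool_pos: [0.434, -0.154, 0.0348]
tcp_rot: [-3.141, 0.063, -0.001]
wrist_force: [5.2, 0.8, -2.2]
width: 0.238
grip_force: 78.7
```

step_arm([
  {"x": -0.0003, "y": 0, "z": 0, "ax": 0, "ay": 0, "az": 0, "grip": 1},
  {"x": -0.0006, "y": 0, "z": 0, "ax": 0, "ay": 0, "az": 0, "grip": 1},
])

```text
time: 15.95
tool_pos: [0.4339, -0.154, 0.0348]
tcp_rot: [-3.141, 0.063, -0.001]
wrist_force: [5.7, 0.7, -1.4]
width: 0.244
grip_force: 78.6
```

step_arm([
  {"x": -0.0004, "y": 0, "z": 0, "ax": 0, "ay": 0, "az": 0, "grip": 1},
  {"x": -0.0008, "y": 0, "z": 0, "ax": 0, "ay": 0, "az": 0, "grip": 1},
])

```text
time: 16.15
tool_pos: [0.4338, -0.154, 0.0349]
tcp_rot: [-3.141, 0.063, -0.002]
wrist_force: [6.9, 0.9, -2.1]
width: 0.242
grip_force: 78.6
```

Position has stalled while the force climbs about 3 N per commanded mm, so this is the stop.

step_arm([
  {"x": -0.0008, "y": 0, "z": 0, "ax": 0, "ay": 0, "az": 0, "grip": 1},
  {"x": -0.0014, "y": 0, "z": 0, "ax": 0, "ay": 0, "az": 0, "grip": 1},
  {"x": -0.0014, "y": 0, "z": 0, "ax": 0, "ay": 0, "az": 0, "grip": 1},
])

```text
time: 16.45
tool_pos: [0.4336, -0.1539, 0.0351]
tcp_rot: [-3.141, 0.063, -0.004]
wrist_force: [8.3, 0.9, -2.2]
width: 0.244
grip_force: 78.6
```

step_arm([
  {"x": -0.0008, "y": 0, "z": 0, "ax": 0, "ay": 0, "az": 0, "grip": 1},
  {"x": -0.0013, "y": 0, "z": 0, "ax": 0, "ay": 0, "az": 0, "grip": 1},
  {"x": -0.0013, "y": 0, "z": 0, "ax": 0, "ay": 0, "az": 0, "grip": 1},
])

```text
time: 16.75
tool_pos: [0.4335, -0.1539, 0.0353]
tcp_rot: [3.141, -0.063, 0.006]
wrist_force: [9.1, 2.5, -2.1]
width: 0.24
grip_force: 78.5
```

step_arm([
  {"x": -0.0007, "y": 0, "z": 0, "ax": 0, "ay": 0, "az": 0, "grip": 1},
  {"x": -0.001, "y": 0, "z": 0, "ax": 0, "ay": 0, "az": 0, "grip": 1},
  {"x": -0.001, "y": 0, "z": 0, "ax": 0, "ay": 0, "az": 0, "grip": 1},
])

```text
time: 17.05
tool_pos: [0.4334, -0.1539, 0.0354]
tcp_rot: [3.141, -0.063, 0.007]
wrist_force: [9.4, 2.3, -2.6]
width: 0.243
grip_force: 78.5
```

step_arm([
  {"x": -0.001, "y": 0, "z": 0, "ax": 0, "ay": 0, "az": 0, "grip": 1},
  {"x": -0.001, "y": 0, "z": 0, "ax": 0, "ay": 0, "az": 0, "grip": 1},
  {"x": -0.001, "y": 0, "z": 0, "ax": 0, "ay": 0, "az": 0, "grip": 1},
  {"x": -0.001, "y": 0, "z": 0, "ax": 0, "ay": 0, "az": 0, "grip": 1},
  {"x": -0.001, "y": 0, "z": 0, "ax": 0, "ay": 0, "az": 0, "grip": 1},
  {"x": -0.001, "y": 0, "z": 0, "ax": 0, "ay": 0, "az": 0, "grip": 1},
])

```text
time: 17.65
tool_pos: [0.4333, -0.154, 0.0355]
tcp_rot: [3.141, -0.063, 0.008]
wrist_force: [10.2, 2.7, -3.5]
width: 0.242
grip_force: 78.5
```

step_arm([
  {"x": 0, "y": 0, "z": 0, "ax": 0, "ay": 0, "az": 0, "grip": 1},
  {"x": 0, "y": 0, "z": 0, "ax": 0, "ay": 0, "az": 0, "grip": 1},
  {"x": 0, "y": 0, "z": 0, "ax": 0, "ay": 0, "az": 0, "grip": 1},
  {"x": 0, "y": 0, "z": 0, "ax": 0, "ay": 0, "az": 0, "grip": 1},
  {"x": 0, "y": 0, "z": 0, "ax": 0, "ay": 0, "az": 0, "grip": 1},
  {"x": 0, "y": 0, "z": 0, "ax": 0, "ay": 0, "az": 0, "grip": 1},
])

```text
time: 18.25
tool_pos: [0.4333, -0.1539, 0.0356]
tcp_rot: [3.141, -0.063, 0.008]
wrist_force: [10.9, 2.3, -2.4]
width: 0.24
grip_force: 78.5
```

step_arm([
  {"x": 0, "y": 0, "z": 0, "ax": 0, "ay": 0, "az": 0, "grip": 1},
  {"x": 0, "y": 0, "z": 0, "ax": 0, "ay": 0, "az": 0, "grip": 1},
  {"x": 0.002, "y": 0, "z": 0, "ax": 0, "ay": 0, "az": 0, "grip": 1},
  {"x": 0.004, "y": 0, "z": 0, "ax": 0, "ay": 0, "az": 0, "grip": 1},
  {"x": 0.007, "y": 0, "z": 0, "ax": 0, "ay": 0, "az": 0, "grip": 1},
  {"x": 0.01, "y": 0, "z": 0, "ax": 0, "ay": 0, "az": 0, "grip": 1},
  {"x": 0.013, "y": 0, "z": 0, "ax": 0, "ay": 0, "az": 0, "grip": 1},
  {"x": 0.016, "y": 0, "z": 0, "ax": 0, "ay": 0, "az": 0, "grip": 1},
  {"x": 0.016, "y": 0, "z": 0, "ax": 0, "ay": 0, "az": 0, "grip": 1},
])

```text
time: 19.15
tool_pos: [0.438, -0.1541, 0.0343]
tcp_rot: [-3.141, 0.063, 0.003]
wrist_force: [0.1, -0.9, -0.7]
width: 0.24
grip_force: 78.8
```

step_arm([
  {"x": 0, "y": 0, "z": -0.01, "ax": 0, "ay": 0, "az": 0, "grip": 1},
  {"x": 0, "y": 0, "z": -0.02, "ax": 0, "ay": 0, "az": 0, "grip": 1},
  {"x": 0, "y": 0, "z": -0.03, "ax": 0, "ay": 0, "az": 0, "grip": 1},
])

```text
time: 19.45
tool_pos: [0.4388, -0.1544, 0.0504]
tcp_rot: [3.141, -0.063, 0.0]
wrist_force: [0.4, 0.2, -1.0]
width: 0.245
grip_force: 78.8
```

step_arm([
  {"x": 0, "y": 0, "z": -0.03, "ax": 0, "ay": 0, "az": 0, "grip": 1},
  {"x": 0, "y": 0, "z": -0.07, "ax": 0, "ay": 0, "az": 0, "grip": 1},
  {"x": 0, "y": 0, "z": -0.12, "ax": 0, "ay": 0, "az": 0, "grip": 1},
  {"x": 0, "y": 0, "z": -0.12, "ax": 0, "ay": 0, "az": 0, "grip": 1},
])

```text
time: 19.85
tool_pos: [0.4418, -0.1556, 0.1139]
tcp_rot: [3.138, -0.063, 0.012]
wrist_force: [0.8, 0.4, -1.2]
width: 0.24
grip_force: 78.8
```

```bash
python3 - <<'E'
from h import *
goal([.5537,.1286,.109],14.7)
c=imaging.read_camera("wrist"); cv2.imwrite("pics/w7.png",c["img"][:,:,::-1])
# block near edge vs stop along a column left of the handle: brightness profile at world y=-.126
for x in range(440,520,3):
    print(x, [c["img"][int(round(v)),int(round(u))].tolist() for u,v in [proj(c,[x/1000,-.140+.0,.028])]], end=" ")
E
```

```text
t 19.85 pos [ 0.4418 -0.1556  0.1139] yaw -2.30 F [ 0.77  0.36 -1.19] w 0.240
 shift [ 0.2007 -0.5769  0.0097] turn [ 0.0074 -0.0135 -0.5668]
440 [[181, 126, 83]] 443 [[149, 105, 74]] 446 [[148, 104, 70]] 449 [[155, 109, 75]] 452 [[156, 108, 73]] 455 [[225, 159, 104]] 458 [[243, 197, 129]] 461 [[244, 197, 130]] 464 [[243, 196, 131]] 467 [[242, 195, 129]] 470 [[228, 166, 114]] 473 [[244, 219, 181]] 476 [[244, 209, 158]] 479 [[244, 211, 160]] 482 [[244, 212, 160]] 485 [[244, 200, 137]] 488 [[243, 196, 131]] 491 [[244, 200, 135]] 494 [[244, 197, 132]] 497 [[243, 196, 133]] 500 [[243, 198, 131]] 503 [[243, 195, 132]] 506 [[243, 198, 133]] 509 [[243, 196, 133]] 512 [[243, 197, 134]] 515 [[243, 195, 132]] 518 [[243, 198, 134]]
```

step_arm([
  {"x": 0.2, "y": -0.577, "z": 0.01, "ax": 0.007, "ay": -0.013, "az": -0.567, "grip": 1},
  {"x": 0.2, "y": -0.577, "z": 0.01, "ax": 0.007, "ay": -0.013, "az": -0.567, "grip": 1},
  {"x": 0.2, "y": -0.577, "z": 0.01, "ax": 0.007, "ay": -0.013, "az": -0.567, "grip": 1},
  {"x": 0.2, "y": -0.577, "z": 0.01, "ax": 0.007, "ay": -0.013, "az": -0.567, "grip": 1},
  {"x": 0.2, "y": -0.577, "z": 0.01, "ax": 0.007, "ay": -0.013, "az": -0.567, "grip": 1},
  {"x": 0.2, "y": -0.577, "z": 0.01, "ax": 0.007, "ay": -0.013, "az": -0.567, "grip": 1},
  {"x": 0.2, "y": -0.577, "z": 0.01, "ax": 0.007, "ay": -0.013, "az": -0.567, "grip": 1},
  {"x": 0.2, "y": -0.577, "z": 0.01, "ax": 0.007, "ay": -0.013, "az": -0.567, "grip": 1},
  {"x": 0.2, "y": -0.577, "z": 0.01, "ax": 0.007, "ay": -0.013, "az": -0.567, "grip": 1},
  {"x": 0.2, "y": -0.577, "z": 0.01, "ax": 0.007, "ay": -0.013, "az": -0.567, "grip": 1},
])

```text
time: 20.9
tool_pos: [0.5492, 0.1284, 0.104]
tcp_rot: [-3.113, -0.399, 0.013]
wrist_force: [-0.1, 0.0, -0.8]
width: 0.243
grip_force: 79.0
```

```bash
python3 - <<'E'
from h import *
goal([.5537,.1286,.0065],14.7)
E
```

```text
t 20.90 pos [0.5492 0.1284 0.104 ] yaw 14.62 F [-0.09  0.01 -0.8 ] w 0.243
 shift [0.0103 0.0027 0.195 ] turn [-0.0084  0.0152 -0.0028]
```

step_arm([
  {"x": 0, "y": 0, "z": 0.1, "ax": 0, "ay": 0, "az": 0, "grip": 1},
  {"x": 0, "y": 0, "z": 0.1, "ax": 0, "ay": 0, "az": 0, "grip": 1},
  {"x": 0, "y": 0, "z": 0.1, "ax": 0, "ay": 0, "az": 0, "grip": 1},
  {"x": 0, "y": 0, "z": 0.1, "ax": 0, "ay": 0, "az": 0, "grip": 1},
])

```text
time: 21.3
tool_pos: [0.551, 0.1295, 0.0564]
tcp_rot: [-3.112, -0.4, 0.007]
wrist_force: [0.5, -0.0, -0.5]
width: 0.247
grip_force: 78.9
```

```bash
python3 - <<'E'
from h import *
goal([.5537,.1286,.0065],14.7)
E
```

```text
t 21.30 pos [0.551  0.1295 0.0564] yaw 14.64 F [ 0.49 -0.03 -0.54] w 0.247
 shift [0.0052 0.0036 0.0997] turn [-0.0084  0.0077 -0.0021]
```

step_arm([
  {"x": 0.005, "y": 0.003, "z": 0.04, "ax": -0.008, "ay": 0.008, "az": 0, "grip": 1},
  {"x": 0.005, "y": 0.003, "z": 0.07, "ax": -0.008, "ay": 0.008, "az": 0, "grip": 1},
  {"x": 0.005, "y": 0.003, "z": 0.085, "ax": -0.008, "ay": 0.008, "az": 0, "grip": 1},
  {"x": 0.005, "y": 0.003, "z": 0.092, "ax": -0.008, "ay": 0.008, "az": 0, "grip": 1},
  {"x": 0.005, "y": 0.003, "z": 0.095, "ax": -0.008, "ay": 0.008, "az": 0, "grip": 1},
  {"x": 0.005, "y": 0.003, "z": 0.097, "ax": -0.008, "ay": 0.008, "az": 0, "grip": 1},
  {"x": 0.005, "y": 0.003, "z": 0.097, "ax": -0.008, "ay": 0.008, "az": 0, "grip": 1},
])

```text
time: 22.0
tool_pos: [0.5528, 0.1295, 0.0067]
tcp_rot: [-3.116, -0.402, 0.002]
wrist_force: [-0.2, -0.5, -0.9]
width: 0.247
grip_force: 79.0
```

step_arm([
  {"x": 0, "y": 0, "z": 0.001, "ax": 0, "ay": 0, "az": 0, "grip": 1},
  {"x": 0, "y": 0, "z": 0.002, "ax": 0, "ay": 0, "az": 0, "grip": 1},
  {"x": 0, "y": 0, "z": 0.002, "ax": 0, "ay": 0, "az": 0, "grip": 1},
])

```text
time: 22.3
tool_pos: [0.5528, 0.1295, 0.006]
tcp_rot: [-3.116, -0.402, 0.002]
wrist_force: [-1.6, -1.1, 3.5]
width: 0.24
grip_force: 79.6
```

Contact with the mat, so I release and rise.

step_arm([
  {"x": 0, "y": 0, "z": 0, "ax": 0, "ay": 0, "az": 0, "grip": -1},
  {"x": 0, "y": 0, "z": 0, "ax": 0, "ay": 0, "az": 0, "grip": -1},
  {"x": 0, "y": 0, "z": 0, "ax": 0, "ay": 0, "az": 0, "grip": -1},
  {"x": 0, "y": 0, "z": 0, "ax": 0, "ay": 0, "az": 0, "grip": -1},
  {"x": 0, "y": 0, "z": 0, "ax": 0, "ay": 0, "az": 0, "grip": -1},
  {"x": 0, "y": 0, "z": 0, "ax": 0, "ay": 0, "az": 0, "grip": -1},
])

```text
time: 22.9
tool_pos: [0.5523, 0.1294, 0.0052]
tcp_rot: [-3.116, -0.402, 0.003]
wrist_force: [-0.1, -0.9, -0.4]
width: 0.998
grip_force: 0.0
```

step_arm([
  {"x": 0, "y": 0, "z": -0.03, "ax": 0, "ay": 0, "az": 0, "grip": -1},
  {"x": 0, "y": 0, "z": -0.1, "ax": 0, "ay": 0, "az": 0, "grip": -1},
  {"x": 0, "y": 0, "z": -0.2, "ax": 0, "ay": 0, "az": 0, "grip": -1},
  {"x": 0, "y": 0, "z": -0.3, "ax": 0, "ay": 0, "az": 0, "grip": -1},
  {"x": 0, "y": 0, "z": -0.33, "ax": 0, "ay": 0, "az": 0, "grip": -1},
  {"x": 0, "y": 0, "z": -0.33, "ax": 0, "ay": 0, "az": 0, "grip": -1},
])

```text
time: 23.5
tool_pos: [0.5557, 0.13, 0.1756]
tcp_rot: [-3.115, -0.402, -0.011]
wrist_force: [0.3, 0.5, -0.1]
width: 1.0
grip_force: 0.0
```

```bash
python3 - <<'E'
from h import *
s=bot.read_state(); print(s["time"],s["tool_pos"],s["width"],s["wrist_force"])
# same view as w2 (t=3): compare hook and bystanders with that picture, and block/stop/pawl in the top view
a=cv2.resize(cv2.imread("pics/w2.png"),(512,384),interpolation=cv2.INTER_AREA); c=imaging.read_camera("wrist"); b=c["img"][:,:,::-1]
print("median diff",np.median(cv2.absdiff(a,b.copy())))
P=lambda u,v,z:proj(c,[u,v,z]).round(0)
# steel-shank (grey on cork) and handle blob
hsv=cv2.cvtColor(b.copy(),cv2.COLOR_BGR2HSV); g=((hsv[...,1]<70)&(hsv[...,2]>90)).astype(np.uint8); g[:,:200]=0; g[:,290:]=0; g[240:]=0
n,l,st,ce=cv2.connectedComponentsWithStats(g); print("steel",[(x.tolist()) for x in st[1:] if x[4]>60])
t=imaging.read_camera("top"); t0=cv2.imread("pics/top0.png"); cv2.imwrite("pics/t8.png",t["img"][:,:,::-1])
w=(t["img"].min(2)>170).astype(np.uint8); w0=(t0.min(2)>170).astype(np.uint8)
for nm,m in (("before",w0),("after",w)):
    m=m[95:245,165:365]; n,l,st,ce=cv2.connectedComponentsWithStats(m)
    print(nm,[(np.round(ce[i]+[165,95],1).tolist(),int(st[i,4])) for i in range(1,n) if st[i,4]>7])
E
```

```text
23.5 [0.55568541 0.13000909 0.17556731] 0.999892345950051 [ 0.25626493  0.49289923 -0.08660554]
median diff 3.0
steel [[221, 45, 38, 88, 810]]
before [([344.1, 116.4], 313), ([300.5, 139.7], 572), ([190.3, 129.5], 10), ([187.7, 142.2], 97), ([244.5, 141.9], 24), ([290.2, 193.0], 489), ([347.8, 164.0], 325), ([248.5, 159.9], 24), ([197.1, 174.6], 221), ([180.4, 161.9], 10), ([249.7, 181.0], 24), ([241.7, 195.1], 22)]
after [([344.2, 116.4], 321), ([208.3, 138.8], 12), ([244.5, 141.9], 24), ([193.0, 147.5], 127), ([284.8, 157.4], 85), ([349.7, 159.1], 136), ([248.5, 159.9], 24), ([295.1, 200.9], 664), ([349.6, 169.1], 13), ([213.7, 171.7], 10), ([187.5, 176.2], 12), ([289.0, 176.5], 8), ([250.2, 180.7], 16), ([294.2, 185.3], 24), ([304.4, 185.5], 26), ([189.8, 187.2], 11), ([215.6, 191.9], 21), ([198.6, 195.2], 118), ([241.7, 195.1], 22), ([175.8, 240.2], 110)]
```

```bash
python3 - <<'E'
from h import *
c=imaging.read_camera("scene"); a=cv2.imread("pics/scene0.png")[:,:,::-1].astype(int); b=c["img"].astype(int)
for x,y in [(.570,-.117),(.580,-.114),(.590,-.111),(.600,-.108)]:
    u,v=proj(c,[x,y,.022]).round().astype(int); print((u,v),a[v-1:v+2,u-1:u+2].min(2).max(),b[v-1:v+2,u-1:u+2].min(2).max())
d=np.abs(a-b).max(2)>50; n,l,st,ce=cv2.connectedComponentsWithStats(d[130:,:].astype(np.uint8)); print([(ce[i].round().tolist(),int(st[i,4])) for i in range(1,n) if st[i,4]>15])
# same pixels, pawl white mask location before/after
for im in (a,b):
    m=im[205:262,215:245].min(2)>150; ys,xs=np.nonzero(m); print(len(xs),[(r+205,(xs[ys==r]+215).tolist()) for r in range(36,54,4)])
E
```

```text
(np.int64(224), np.int64(241)) 219 136
(np.int64(226), np.int64(244)) 221 136
(np.int64(229), np.int64(247)) 225 197
(np.int64(231), np.int64(250)) 226 227
[([80.0, 2.0], 130), ([118.0, 2.0], 54), ([228.0, 0.0], 24), ([201.0, 14.0], 2793), ([322.0, 1.0], 65), ([375.0, 3.0], 170), ([338.0, 9.0], 91), ([349.0, 16.0], 120), ([99.0, 78.0], 7410), ([312.0, 24.0], 249), ([214.0, 123.0], 1927), ([249.0, 103.0], 663)]
459 [(241, [223, 224, 225, 234, 235, 236]), (245, [225, 226, 227, 228, 235, 236, 237, 238]), (249, [228, 229, 230, 231, 236, 237, 238, 239]), (253, [215, 216, 217, 218, 219, 220, 221, 222, 223, 224, 225, 226, 227, 231, 232, 233, 234, 235, 236, 237, 238, 239, 240]), (257, [215, 216, 217, 218, 219, 220, 221, 222, 223, 224, 225, 226, 227, 228, 234, 235, 238, 239])]
269 [(241, []), (245, [236]), (249, [228, 229, 230, 231, 236, 237, 238, 239]), (253, [231, 232, 233, 234, 235, 236, 237, 238, 239, 240]), (257, [234, 235, 238, 239])]
```

The pawl's pixels match its sprung-in position from the start (row 249, columns 228–231), with the tip only in the arm's shadow. The block is home and the buttons have not moved.

```bash
python3 -c "
from workcell import bot
print(bot.finish_job())"
```

```text
the job is handed in; nothing more can be done
None
```

I handed in the job at about 24 s: the block is home against the stop after a pull of about 10.5 N for over a second (highest reading 10.9 N). The pawl is sprung in behind it, the hook is back on the mat, and the buttons, the only bystanders I compared, have not moved.

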